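Bring the board carrier under the repair table's magnifier

TASK

The opened device sits in a carrier on the rail jig; move it to the next station, under the magnifier. First free the carrier: its lock lever has a left-hand thread, so turn it clockwise (seen from above) all the way to its stop, and leave it loose. Then push the carrier along the rail until it clicks into the station under the lens, without running on past it, without bumping the magnifier and without disturbing the other things on the table.

Things in the scene. Friction and masses are not known exactly. Their poses are not given: they have to be found in the camera images.
- jig: Rail jig: fixed aluminium bed 150 x 480 x 12 mm with two steel rails (tops 24 mm above the table) and notched strips. Origin on the table under the middle of the inspection station. +y runs along the rail from the loading station to the inspection station, +x towards the magnifier's foot, z up. Stations along y: loading -180 mm, inspection 0, a further one +110 mm.
- carrier (a joint): Carrier's travel along the jig's +y, m: 0 at the loading station (start, locked), 0.180 clicked into the inspection station, 0.290 at the one beyond. Between stations about 2 N of friction; it stays where left. A sprung ball drops into a notch at each station: about 8 N to leave one, and it draws the carrier in from about 4 mm away.
- push_face (a point): Middle of the carrier's flat trailing (-y) end wall, outer face, 51 mm above the table: push here along +y. The carrier is a grey tray 76 mm wide, 100 mm long, holding an opened white device; end walls 76 mm wide, 8 mm thick, from 36 to 66 mm above the table. On arrival this face is 43 mm inside the lens rim: an upright tool would hit it, so lean its top back towards -y by 30 to 45 degrees.
- inspection_station (a point): Point on the rail's centre line under the middle of the lens, 26 mm above the table: the middle of the carrier lies here when it has arrived.
- lock_lever (a joint): Black lock lever on the carrier's -x side, rad: 0 tight, 1.5 fully loose (stop), growing clockwise seen from above. Left-hand thread: anticlockwise only runs onto the tight stop. Starts at 0 to 0.25. Its stud rises 6 mm per rad; the tip leaves its hole in the bed, freeing the carrier, at 1.0 rad. Stiff: 0.12 N m, about 2.5 N at the knob; stays where left.
- lever_knob (a point): Point on the axis of the upright round knob at the lever's end, 12 mm below its top: knob 16 mm in diameter, top 89 mm above the table when tight; it stands on the lever bar (12 mm wide, 48 to 58 mm above the table when tight). All rises with the stud, up to 9 mm. Knob axis 50 mm from the pivot. Tight, the lever points to the jig's -x; loose, along +y.
- lever_pivot (a point): Point on the lever's vertical turning axis at the same height as lever_knob: 55 mm to the -x side of the carrier's centre line, half-way along the carrier. It travels with the carrier.
- lens_centre (a point): Centre of the underside of the magnifier's round lens, 180 mm above the table, over the inspection station. With its rim the head is 186 mm in diameter and 18 mm thick. It is carried by a column of 18 mm diameter at the jig's +x side, 160 mm from the lens centre, on a foot of 104 mm diameter.
- magnifier: The magnifier stand (foot, column, head), fixed. Origin under the foot, 160 mm to the jig's +x side of the lens centre.
- screwdriver: Screwdriver with a red handle, lying beyond (+x of) the loading station. Bystander.
- shell_cover: White shallow device cover, 56 x 110 x 12 mm, lying at the -x side of the far (+y) end of the bed. Bystander.
- pot: Small white pot, 40 mm wide and 50 mm high, standing at the -x side of the inspection station. Bystander.
- cap_ring: White cap ring, 36 mm wide and 8 mm high, lying next to the pot. Bystander.
- multimeter: Red multimeter, 75 x 150 x 46 mm, lying beyond (+x of) the far end of the bed. Bystander.
- spool: Metal spool of solder, 52 mm wide and 40 mm high, standing at the +x side of the bed between the stations. Bystander.
- parts_box: Clear box with compartments, 110 x 170 x 45 mm, at the right of the table. Bystander.

How it is judged:
By the outcome, as a careful person would: the job done as asked, in the order asked, and still so for the second after the job is handed in, with the robot touching nothing.
It also fails if it takes over 51 s, if anything falls off the work surface, if the arm or the gripper's body presses on something with over 40 N, if the wrist force passes 120 N, or if a joint passes its speed limit or range.

ROBOT

A 6-joint arm with a two-finger parallel gripper is mounted at the origin on the work surface. World frame = base frame: x ahead of the robot, y to its left, z up, the work surface at z = 0. Lengths are in mm, angles in rad, forces in N, time in s.
With the tool pointing down it reaches from about 275 to 1000 mm from the base axis. Payload 8.4 kg.
Tool frame: the origin (TCP) lies midway between the tips of the shut fingers; the grasp point (between the pads) lies grip_depth behind it (grip_depth is the distance from the TCP to the grasp point, in mm); z points along the fingers, y is the line along which they close (so a half turn about z gives the same grasp; the last joint's range is limited). The gripper opens to 85 mm and grips with 20 to 120 N. Pads are 22 mm wide; open, the fingers measure 114 mm over their backs; the gripper's body (76 mm by 85 mm) begins 54 mm behind the grasp point. The pads swing forward as they close: fully open they stand 13 mm farther back than shut.
Start: joints at [1.159, 0.353, 1.633, -0, 1.155, -0.002], TCP at [249.015, 573.253, 231.281] pointing down, gripper open.
Joint ranges: [-2.63, 2.63], [-0.92, 2.1], [0.06, 2.66], [-1.3, 4.44], [0, 2.69], [-3.02, 3.02]. Speed limits (rad/s): [2.22, 2.22, 2.79, 3.14, 3.14, 3.14].

INTERFACE

Orientations are given as [roll, pitch, yaw] about the fixed x, y, z axes, in that order (R = Rz(yaw) Ry(pitch) Rx(roll)).
In Python, from rig import * gives the robot as it stands.
- The arm moves only by the shell command python3 -m creep 'ROWS' [FORCE]. ROWS is JSON, a list of rows, each an object of numbers: "x", "y", "z": the shift along the tool's x, y, z in mm; "rx", "ry", "rz": the turn, a rotation vector about the tool's x, y, z in rad; "hand": the finger opening in mm, from 0 to 85.4. A call has 1 to 20 rows; each row shifts and turns the commanded pose from where the row before left it, along the tool's axes as they then stand; what a row does not reach is not made up. A row lasts 1/8 s, in which the tool goes at most 62.5 mm and 10.7 degrees, less where a joint would pass 70% of its speed; a pose out of reach is approached as far as the arm can. A call with a gripper value outside its range is refused whole. The fingers move at their own pace and stop on an object; FORCE is the grip in N (left out, the last holds). Time passes only in rows, so rows that do not move let the fingers close. It gives the time, the measured TCP pose, the force, the opening and the grip force at its end, in the units of the state.
- sense(): the state, without advancing time (a new reading comes with each control period).
- grab_frame(name): name is "scene" or "top" or "wrist"; returns the picture (400x640x3 uint8, red, green, blue); there is no depth.
- get_calibration(name): a dict with "K" (3x3 intrinsics, pixels), "R" (3x3) and "t" (3): a world point X has camera coordinates R X + t. Camera axes: x right, y down, z forward; pixel columns grow to the right and rows downward; lengths in mm; the calibration is good to about 2 mm. A picture is of the moment at which its call begins: read the wrist's pose just before it. get_calibration takes no time and is no camera call; for the wrist camera it gives the pose at the moment of the call.
- sign_off(): hands the job in; it is judged then, once.
The state is a dict: "clock": time; "qpos": joint angles; "qvel": joint speeds; "joint_efforts": joint torques, N m; "eef_pos": TCP position; "tcp_rot": TCP orientation; "contact_force": force on the tool from outside, world axes, zero at the start; "wrist_torque": the same for the moment, N m; "opening": opening from 0.0 (shut) to 1.0 (fully open); "grasp_force": force on a finger pad.
Only numpy, scipy, OpenCV 4.12 (cv2) and the standard library are available. Lean on these libraries where they do the work, as an engineer would, in place of code of your own. Each camera call takes 0.05 s, during which the arm holds its last target. There are 200 camera calls.

## Working session

There is one attempt and no reset: what is moved stays moved. The work goes in short steps, Python scripts to look and compute and a shell command to move; the robot and the scene stay as the last step left them, time stands still between calls to the robot, and variables do not carry over. Pictures are saved under pics/ and viewed, at most 14 in all, crops included, and the job is handed in when it is done.

```bash
mkdir -p pics; ls
python3 - <<'E'
from rig import *
import cv2
s=sense();print(s)
for n in("scene","top"):
    cv2.imwrite(f"pics/{n}0.png",grab_frame(n)[:,:,::-1]);c=get_calibration(n);print(n,c)
E
```

```text
pics
{'clock': 0.0, 'qpos': array([ 1.15858369e+00,  3.53632508e-01,  1.63416415e+00,  3.62212523e-05,
        1.15521682e+00, -2.40685991e-03]), 'qvel': array([ 0.00072346,  0.00092971, -0.00038706, -0.00111978,  0.00087314,
        0.00023265]), 'joint_efforts': array([ 2.06465156e-03, -6.05237174e+01, -3.42087293e+01,  1.93959067e-05,
        8.94489902e-03, -1.68030187e-06]), 'eef_pos': array([248.81316027, 572.79465696, 230.55861742]), 'tcp_rot': array([-3.14017192e+00, -3.65369975e-05,  2.73177220e+00]), 'contact_force': array([0.3608756 , 0.18746011, 0.7639089 ]), 'wrist_torque': array([-0.01186788, -0.02822849, -0.02734873]), 'grasp_force': 0.0, 'opening': 1.0031280207751876}
scene {'K': array([[495.62174053,   0.        , 323.81645624],
       [  0.        , 495.62174053, 206.34252837],
       [  0.        ,   0.        ,   1.        ]]), 'R': array([[-0.80457903,  0.5933564 ,  0.02409936],
       [ 0.30477108,  0.44741246, -0.84079527],
       [-0.5096736 , -0.66914145, -0.54081655]]), 't': array([ 520.60125232,  -26.10469206, 1628.93078907])}
top {'K': array([[519.74563665,   0.        , 327.66869259],
       [  0.        , 519.74563665, 196.76849908],
       [  0.        ,   0.        ,   1.        ]]), 'R': array([[ 0.01995093, -0.9997538 ,  0.00971125],
       [-0.992684  , -0.02096487, -0.11890733],
       [ 0.11908165, -0.00726789, -0.99285786]]), 't': array([-112.03393194,  595.71125475, 1479.46575091])}
```

View pics/scene0.png

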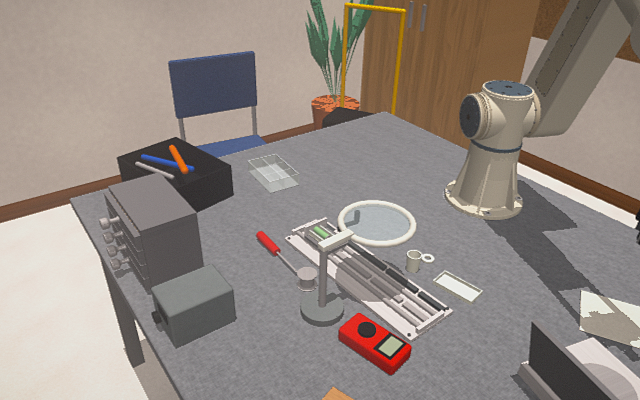

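View pics/top0.png

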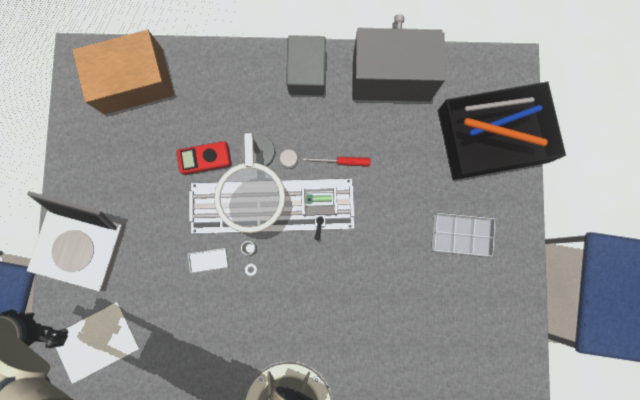

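The pictures show the jig at about (190–355, 180–232) in the top view, with the carrier at about (320, 200), the lever knob near (319, 235) and the lens ring around (250, 198). Next, an enlarged crop plus ray-casting helpers.

```bash
cat > h.py <<'E'
from rig import *
import cv2, numpy as np
def ray(n,u,v,z,c=None):
    c=c or get_calibration(n); R,t,K=map(np.array,(c["R"],c["t"],c["K"]))
    d=R.T@np.linalg.solve(K,[u,v,1]); o=-R.T@t
    return o+d*(z-o[2])/d[2]
def proj(n,X,c=None):
    c=c or get_calibration(n); p=c["K"]@(c["R"]@np.array(X)+c["t"]); return p[:2]/p[2]
E
python3 - <<'E'
from h import *
im=cv2.imread("pics/top0.png")
cv2.imwrite("pics/topc.png",cv2.resize(im[165:255,180:365],None,fx=4.3,fy=4.3,interpolation=cv2.INTER_CUBIC))
# bright low-saturation bed mask
hsv=cv2.cvtColor(im,cv2.COLOR_BGR2HSV)
m=((hsv[...,2]>150)&(hsv[...,1]<50)).astype(np.uint8)
m=cv2.morphologyEx(m,cv2.MORPH_CLOSE,np.ones((7,7)))
sub=np.zeros_like(m);sub[170:240,180:365]=m[170:240,180:365]
cs,_=cv2.findContours(sub,0,2)
c=max(cs,key=cv2.contourArea);r=cv2.minAreaRect(c);print(r)
for p in cv2.boxPoints(r):print(p,ray("top",*p,12).round(1))
E
```

```text
((271.1082763671875, 200.0724639892578), (62.72877883911133, 165.40890502929688), 88.26429748535156)
[187.49178 171.22751] [668.4 318.1  12. ]
[352.82477 166.21744] [ 694.2 -173.2   12. ]
[354.7248  228.91742] [ 507.2 -181.5   12. ]
[189.39178 233.92749] [482.6 302.9  12. ]
```

View pics/topc.png

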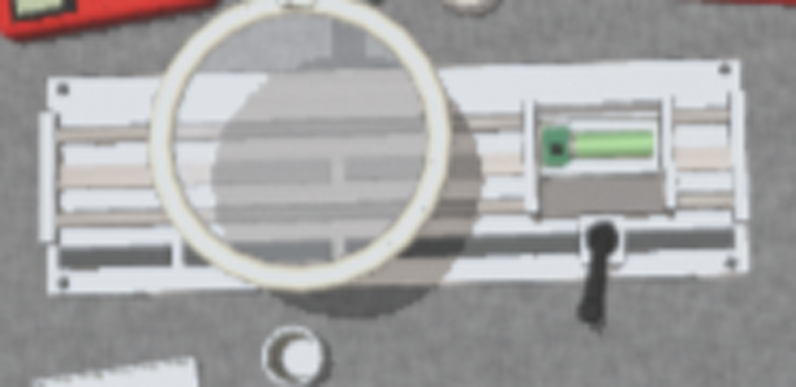

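The crop shows the bed corners near crop (48,80), (740,60), (747,270) and (50,293). The pivot is near (603,238), the lever end near (592,312), and the lens ring is centred near (300,142). I'll fit the jig pose from these.

Run:
```python
from h import *
import rig; print([a for a in dir(rig) if not a.startswith('_')], getattr(rig,'grip_depth',None))
f=lambda u,v,z:ray("top",180+u/4.3,165+v/4.3,z)
C=np.array([f(48,80,12),f(740,60,12),f(747,270,12),f(50,293,12)])
print(C.round(1), [np.linalg.norm(C[i]-C[(i+1)%4]).round(1) for i in range(4)])
print("centre",C.mean(0)); d=(C[0]+C[3]-C[1]-C[2])[:2]; yaw=np.arctan2(-d[0],d[1]);print("yaw",yaw)
print("lens",f(300,142,198),"knobtop",f(590,312,89),f(603,238,60))
im=cv2.imread("pics/top0.png"); 
m=(im.max(2)<60).astype(np.uint8); m[:215]=0;m[255:]=0;m[:,:305]=0;m[:,335:]=0
ys,xs=np.nonzero(m);print(list(zip(xs,ys)))
```

```text
['MotionError', 'get_calibration', 'grab_frame', 'grip_depth', 'sense', 'sign_off'] 18.700000000000003
[[ 631.5  305.4   12. ]
 [ 655.7 -171.6   12. ]
 [ 510.5 -178.5   12. ]
 [ 485.   296.5   12. ]] [np.float64(477.5), np.float64(145.4), np.float64(475.6), np.float64(146.8)]
centre [570.67730408  62.96326629  12.        ]
yaw 0.05207141477076714
lens [570.91168638 103.66397269 198.        ] knobtop [476.4671575  -72.53450478  89.        ] [526.81107243 -79.73988781  60.        ]
[(np.int64(319), np.int64(218)), (np.int64(320), np.int64(218)), (np.int64(318), np.int64(219)), (np.int64(319), np.int64(219)), (np.int64(320), np.int64(219)), (np.int64(321), np.int64(219)), (np.int64(318), np.int64(220)), (np.int64(319), np.int64(220)), (np.int64(320), np.int64(220)), (np.int64(321), np.int64(220)), (np.int64(318), np.int64(221)), (np.int64(319), np.int64(221)), (np.int64(320), np.int64(221)), (np.int64(321), np.int64(221)), (np.int64(319), np.int64(222)), (np.int64(320), np.int64(222)), (np.int64(321), np.int64(222)), (np.int64(320), np.int64(223)), (np.int64(319), np.int64(224)), (np.int64(319), np.int64(226)), (np.int64(319), np.int64(229)), (np.int64(319), np.int64(230)), (np.int64(319), np.int64(231)), (np.int64(319), np.int64(232)), (np.int64(319), np.int64(233)), (np.int64(317), np.int64(234)), (np.int64(318), np.int64(234)), (np.int64(319), np.int64(234)), (np.int64(317), np.int64(235)), (np.int64(318), np.int64(235)), (np.int64(319), np.int64(236)), (np.int64(318), np.int64(239))]
```

```bash
cat >> h.py <<'E'
from scipy.spatial.transform import Rotation as Ro
YAW=0.052; J=Ro.from_euler('z',YAW).as_matrix(); O=np.array([571,103.7,0])
jig=lambda p:J.T@(np.array(p)-O); world=lambda p:J@np.array(p)+O
def lean(a): # tool y = jig x, top leaning to -y
    return J@np.array([[0,1,0],[np.cos(a),0,np.sin(a)],[np.sin(a),0,-np.cos(a)]])
def cur():
    s=sense(); return s["eef_pos"],Ro.from_euler('xyz',s["tcp_rot"]).as_matrix(),s
def plan(pos,R=None):
    p,R0,s=cur(); print("t",round(s["clock"],2),"jig TCP",jig(p).round(1),"F",np.round(s["contact_force"],1))
    print("shift tool",(R0.T@(np.array(pos)-p)).round(1))
    if R is not None: print("rotvec",Ro.from_matrix(R0.T@R).as_rotvec().round(3))
E
python3 - <<'E'
from h import *
print(world([-104,-190,0]))
plan(world([-130,-270,230]),lean(.75))
E
```

```text
[477.01612433 -91.448741     0.        ]
t 0.1 jig TCP [-297.3  485.3  230.6] F [0.2 0.4 0.8]
shift tool [-486.3 -601.6    1.4]
rotvec [-0.416  0.671  1.054]
```

```bash
python3 -m creep '[{"x":-35,"y":-43,"hand":36},{"x":-35,"y":-43},{"x":-35,"y":-43},{"x":-35,"y":-43},{"x":-35,"y":-43},{"x":-35,"y":-43},{"x":-35,"y":-43},{"x":-35,"y":-43},{"x":-35,"y":-43},{"x":-35,"y":-43},{"x":-35,"y":-43},{"x":-35,"y":-43},{"x":-35,"y":-43},{"x":-31,"y":-42}]' 30 | tail -5
python3 - <<'E'
from h import *
plan(world([-110,-230,180]),lean(.75))
E
```

```text
t 0.1 jig TCP [-297.3  485.3  230.6] F [0.2 0.4 0.8]
shift tool [-486.4 -556.8   51.3]
rotvec [-0.416  0.671  1.054]schema error: expected keys x, y, z, rx, ry, rz, hand
```

```bash
python3 -m creep '[{"x":-35,"y":-43,"z":0,"rx":0,"ry":0,"rz":0,"hand":36},{"x":-35,"y":-43,"z":0,"rx":0,"ry":0,"rz":0,"hand":36},{"x":-35,"y":-43,"z":0,"rx":0,"ry":0,"rz":0,"hand":36},{"x":-35,"y":-43,"z":0,"rx":0,"ry":0,"rz":0,"hand":36},{"x":-35,"y":-43,"z":0,"rx":0,"ry":0,"rz":0,"hand":36},{"x":-35,"y":-43,"z":0,"rx":0,"ry":0,"rz":0,"hand":36},{"x":-35,"y":-43,"z":0,"rx":0,"ry":0,"rz":0,"hand":36},{"x":-35,"y":-43,"z":0,"rx":0,"ry":0,"rz":0,"hand":36},{"x":-35,"y":-43,"z":0,"rx":0,"ry":0,"rz":0,"hand":36},{"x":-35,"y":-43,"z":0,"rx":0,"ry":0,"rz":0,"hand":36},{"x":-35,"y":-43,"z":0,"rx":0,"ry":0,"rz":0,"hand":36},{"x":-35,"y":-43,"z":0,"rx":0,"ry":0,"rz":0,"hand":36},{"x":-35,"y":-43,"z":0,"rx":0,"ry":0,"rz":0,"hand":36},{"x":-31,"y":-42,"z":0,"rx":0,"ry":0,"rz":0,"hand":36}]' 30 | tail -5
python3 - <<'E'
from h import *
plan(world([-110,-230,180]),lean(.75))
E
```

```text
eef_pos: [455.5, -173.6, 231.2]
tcp_rot: [3.141, -0.0, 2.731]
contact_force: [0.5, 0.9, 0.5]
opening: 0.424
grasp_force: 0.0
t 1.85 jig TCP [-129.8 -270.9  231.2] F [0.5 0.9 0.5]
shift tool [ 0.5 45.4 51.2]
rotvec [-0.415  0.67   1.054]
```

```bash
python3 -m creep '[{"x":0,"y":0,"z":0,"rx":-0.052,"ry":0.084,"rz":0.132,"hand":36},{"x":0,"y":0,"z":0,"rx":-0.052,"ry":0.084,"rz":0.132,"hand":36},{"x":0,"y":0,"z":0,"rx":-0.052,"ry":0.084,"rz":0.132,"hand":36},{"x":0,"y":0,"z":0,"rx":-0.052,"ry":0.084,"rz":0.132,"hand":36},{"x":0,"y":0,"z":0,"rx":-0.052,"ry":0.084,"rz":0.132,"hand":36},{"x":0,"y":0,"z":0,"rx":-0.052,"ry":0.084,"rz":0.132,"hand":36},{"x":0,"y":0,"z":0,"rx":-0.052,"ry":0.084,"rz":0.132,"hand":36},{"x":0,"y":0,"z":0,"rx":-0.052,"ry":0.084,"rz":0.132,"hand":36}]' | tail -5
python3 - <<'E'
from h import *
plan(world([-110,-230,180]),lean(.75)); print(sense()["qpos"].round(2))
cv2.imwrite("pics/w1.png",grab_frame("wrist")[:,:,::-1]);np.save("w1.npy",get_calibration("wrist"),allow_pickle=True)
c=get_calibration("wrist")
for n,X in dict(knob=[-103.6,-171,89],pivot=[-55,-180,60],face=[0,-230,51]).items():print(n,proj("wrist",world(X),c).round())
E
```

```text
eef_pos: [455.4, -171.8, 231.0]
tcp_rot: [-3.138, -0.755, 1.614]
contact_force: [-0.3, 0.7, -1.0]
opening: 0.425
grasp_force: 0.0
t 2.85 jig TCP [-129.7 -269.1  231. ] F [-0.3  0.7 -1. ]
shift tool [-6.4 19.6 64. ]
rotvec [ 0.002 -0.005 -0.006]
[-0.72  0.44  1.73  0.52  1.55 -0.93]
knob [348. 203.]
pivot [395. 223.]
face [457. 275.]
```

View pics/w1.png

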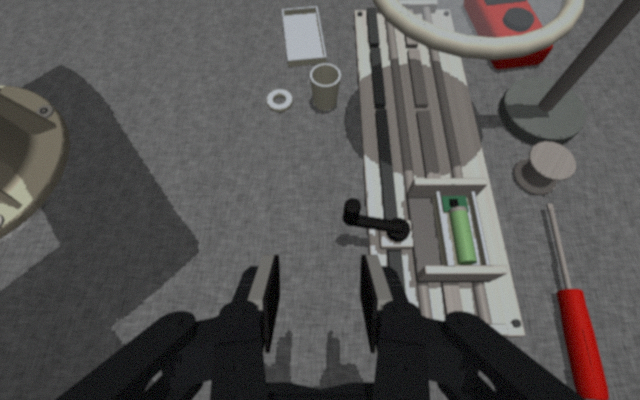

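The wrist view shows the knob top at about (352,204), the pivot at (398,229) and the trailing wall's top edge from (420,272) to (505,268). All are within a few pixels of the predictions. I'll refine the knob position from this view.

Run:
```python
from h import *
c=np.load("w1.npy",allow_pickle=True).item()
im=cv2.imread("pics/w1.png")
cv2.imwrite("pics/w1c.png",cv2.resize(im[185:290,330:520],None,fx=4,fy=4,interpolation=cv2.INTER_CUBIC))
for n,(u,v,z) in dict(knobtop=(352,203,90),hub=(399,226,60),wallL=(420,270,66),wallR=(506,267,66)).items():print(n,jig(ray("wrist",u,v,z,c)).round(1))
```

```text
knobtop [ -99.8 -171.3   90. ]
hub [ -51.8 -183.1   60. ]
wallL [ -38.6 -228.8   66. ]
wallR [  40.5 -227.1   66. ]
```

View pics/w1c.png

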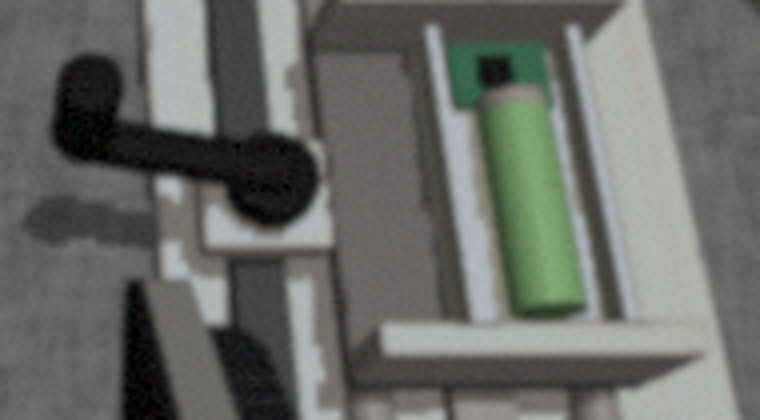

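Knob is at jig (-101.5, -172.5), and its distance from the pivot is about right, so the lever stands at about 0.15 rad. Now the approach for the grasp.

Run:
```python
from h import *
plan(world([-101.5,-159.7,71]),lean(.755))
```

```text
t 2.9 jig TCP [-130.7 -269.4  229.9] F [-1.5 -1.2 -1.1]
shift tool [-29.4  29.  190.9]
rotvec [ 0.003 -0.004 -0.014]
```

```bash
python3 -m creep '[{"x":-15,"y":14.5,"z":30,"rx":0,"ry":0,"rz":-0.007,"hand":36},{"x":-14,"y":14.5,"z":30,"rx":0,"ry":0,"rz":-0.007,"hand":36},{"x":0,"y":0,"z":40,"rx":0,"ry":0,"rz":0,"hand":36},{"x":0,"y":0,"z":30,"rx":0,"ry":0,"rz":0,"hand":36},{"x":0,"y":0,"z":0,"rx":0,"ry":0,"rz":0,"hand":36},{"x":0,"y":0,"z":0,"rx":0,"ry":0,"rz":0,"hand":36}]' | tail -5
python3 - <<'E'
from h import *
cv2.imwrite("pics/w2.png",grab_frame("wrist")[:,:,::-1])
plan(world([-101.5,-159.7,71]),lean(.755))
c=get_calibration("wrist");print(proj("wrist",world([-101.5,-172.5,90]),c))
E
```

```text
eef_pos: [481.5, -103.2, 117.2]
tcp_rot: [3.128, -0.751, 1.642]
contact_force: [-0.2, 0.3, 0.7]
opening: 0.425
grasp_force: 0.0
t 3.7 jig TCP [-100.  -202.3  117.4] F [-0.3 -0.   0.1]
shift tool [-0.4 -1.6 63. ]
rotvec [0.002 0.005 0.014]
[315.23777495 228.88895027]
```

View pics/w2.png

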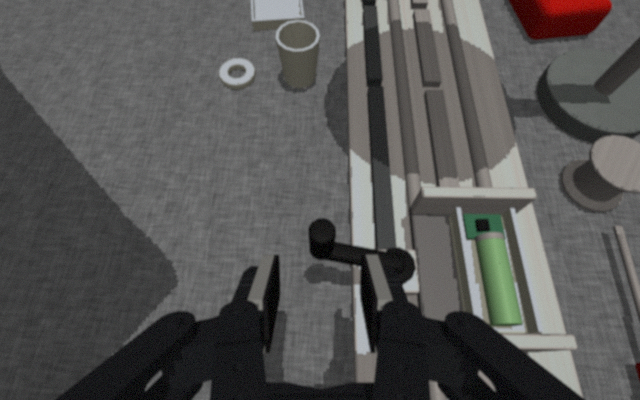

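Knob top is at (321,229), centred between the pads (275 and 365). I'll advance straight along the tool axis.

```bash
python3 -c "
from h import *
print(jig(ray('wrist',321.5,229,90)))"
python3 -m creep '[{"x":0,"y":0,"z":25,"rx":0,"ry":0,"rz":0.007,"hand":36},{"x":0,"y":0,"z":25,"rx":0,"ry":0,"rz":0.007,"hand":36},{"x":0,"y":0,"z":13,"rx":0,"ry":0,"rz":0,"hand":36},{"x":0,"y":0,"z":0,"rx":0,"ry":0,"rz":0,"hand":36},{"x":0,"y":0,"z":0,"rx":0,"ry":0,"rz":0,"hand":36}]' | tail -5
python3 -c "
from h import *
plan(world([-99.5,-159.7,71]),lean(.755))"
```

```text
[ -98.01138729 -172.51724418   90.        ]
eef_pos: [479.3, -60.4, 71.2]
tcp_rot: [3.141, -0.751, 1.621]
contact_force: [-0.3, -0.1, 1.1]
opening: 0.425
grasp_force: 0.0
t 4.33 jig TCP [-100.1 -159.1   71.2] F [-0.3 -0.1  1.1]
shift tool [-0.5  0.6 -0.3]
rotvec [ 0.002  0.004 -0.001]
```

```bash
python3 -m creep '[{"x":0,"y":0,"z":0,"rx":0,"ry":0,"rz":0,"hand":12},{"x":0,"y":0,"z":0,"rx":0,"ry":0,"rz":0,"hand":12},{"x":0,"y":0,"z":0,"rx":0,"ry":0,"rz":0,"hand":12},{"x":0,"y":0,"z":0,"rx":0,"ry":0,"rz":0,"hand":12},{"x":0,"y":0,"z":0,"rx":0,"ry":0,"rz":0,"hand":12}]' 30 | tail -5
python3 - <<'E'
from h import *
p,R,s=cur(); print(jig(p))
a0=.15; n=9; A=np.linspace(a0,1.53,n+1)
P=np.c_[-50*np.cos(A),50*np.sin(A),6*A]
for a,d in zip(A[1:],np.diff(P,axis=0)): print(a.round(2),(R.T@J@d).round(1))
E
```

```text
eef_pos: [479.3, -59.9, 70.7]
tcp_rot: [3.141, -0.751, 1.621]
contact_force: [5.0, -2.0, 2.2]
opening: 0.174
grasp_force: 30.1
[-100.0594463  -158.58790782   70.70495646]
0.3 [6.1 1.7 4.4]
0.46 [5.8 2.8 4.2]
0.61 [5.5 3.9 3.8]
0.76 [5.  4.8 3.4]
0.92 [4.4 5.7 2.8]
1.07 [3.7 6.4 2.2]
1.22 [2.9 7.  1.5]
1.38 [2.1 7.4 0.7]
1.53 [ 1.3  7.6 -0. ]
```

```bash
python3 -m creep '[{"x":3,"y":0.8,"z":2.2,"rx":0,"ry":0,"rz":0,"hand":12},{"x":3.1,"y":0.9,"z":2.2,"rx":0,"ry":0,"rz":0,"hand":12},{"x":2.9,"y":1.4,"z":2.1,"rx":0,"ry":0,"rz":0,"hand":12},{"x":2.9,"y":1.4,"z":2.1,"rx":0,"ry":0,"rz":0,"hand":12},{"x":2.7,"y":1.9,"z":1.9,"rx":0,"ry":0,"rz":0,"hand":12},{"x":2.8,"y":2,"z":1.9,"rx":0,"ry":0,"rz":0,"hand":12},{"x":2.5,"y":2.4,"z":1.7,"rx":0,"ry":0,"rz":0,"hand":12},{"x":2.5,"y":2.4,"z":1.7,"rx":0,"ry":0,"rz":0,"hand":12},{"x":0,"y":0,"z":0,"rx":0,"ry":0,"rz":0,"hand":12}]' | tail -5
python3 - <<'E'
from h import *
cv2.imwrite("pics/w3.png",grab_frame("wrist")[:,:,::-1])
p,R,s=cur(); print(jig(p))
E
```

```text
eef_pos: [489.4, -31.9, 74.1]
tcp_rot: [-3.138, -0.752, 1.62]
contact_force: [-0.9, -5.0, 2.1]
opening: 0.174
grasp_force: 29.1
[ -88.53735294 -131.18853245   74.11927014]
```

View pics/w3.png

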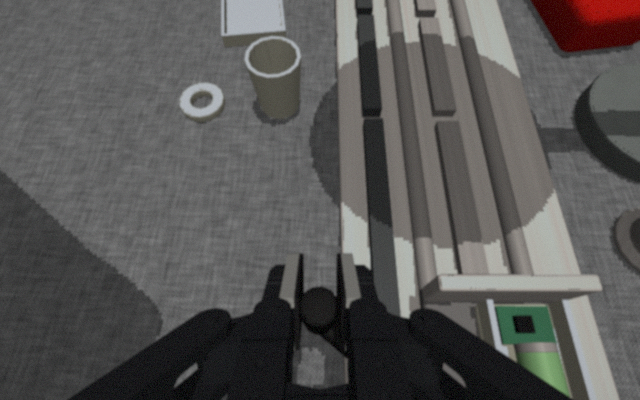

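The knob (318,308) is between the pads and the lever has turned about halfway. I'll carry on round the arc to the stop.

```bash
python3 -m creep '[{"x":2.2,"y":2.8,"z":1.4,"rx":0,"ry":0,"rz":0,"hand":12},{"x":2.2,"y":2.9,"z":1.4,"rx":0,"ry":0,"rz":0,"hand":12},{"x":1.8,"y":3.2,"z":1.1,"rx":0,"ry":0,"rz":0,"hand":12},{"x":1.9,"y":3.2,"z":1.1,"rx":0,"ry":0,"rz":0,"hand":12},{"x":1.4,"y":3.5,"z":0.8,"rx":0,"ry":0,"rz":0,"hand":12},{"x":1.5,"y":3.5,"z":0.7,"rx":0,"ry":0,"rz":0,"hand":12},{"x":1,"y":3.7,"z":0.4,"rx":0,"ry":0,"rz":0,"hand":12},{"x":1.1,"y":3.7,"z":0.3,"rx":0,"ry":0,"rz":0,"hand":12},{"x":0.7,"y":3.8,"z":0,"rx":0,"ry":0,"rz":0,"hand":12},{"x":0,"y":0,"z":0,"rx":0,"ry":0,"rz":0,"hand":12}]' | tail -5
python3 - <<'E'
from h import *
p,R,s=cur(); print(jig(p), J.T@s["contact_force"])
E
```

```text
eef_pos: [515.4, -12.6, 78.6]
tcp_rot: [-3.13, -0.758, 1.618]
contact_force: [-9.8, 5.4, 6.0]
opening: 0.17
grasp_force: 29.3
[ -61.60537399 -113.2996533    78.59945471] [-9.51858691  5.91156762  6.04799026]
```

```bash
python3 -m creep '[{"x":0,"y":3,"z":-0.3,"rx":0,"ry":0,"rz":0,"hand":12},{"x":0,"y":3,"z":-0.3,"rx":0,"ry":0,"rz":0,"hand":12},{"x":0,"y":0,"z":0,"rx":0,"ry":0,"rz":0,"hand":12}]' | tail -3
python3 - <<'E'
from h import *
p,R,s=cur(); print(jig(p), J.T@s["contact_force"])
E
python3 -m creep '[{"x":0,"y":3,"z":-0.3,"rx":0,"ry":0,"rz":0,"hand":12},{"x":0,"y":2,"z":0,"rx":0,"ry":0,"rz":0,"hand":12},{"x":0,"y":0,"z":0,"rx":0,"ry":0,"rz":0,"hand":12}]' | tail -3
python3 - <<'E'
from h import *
p,R,s=cur(); print(jig(p), J.T@s["contact_force"])
cv2.imwrite("pics/t2.png",cv2.resize(grab_frame("top")[165:255,180:365,::-1],None,fx=4.3,fy=4.3,interpolation=cv2.INTER_CUBIC))
E
```

```text
contact_force: [-10.5, 2.6, 6.4]
opening: 0.17
grasp_force: 29.3
[ -55.4789211  -114.11339831   78.8675864 ] [-10.40018236   3.14525898   6.44209946]
contact_force: [-9.5, 0.8, 5.9]
opening: 0.166
grasp_force: 29.4
[ -50.52735672 -114.70770598   79.01167009] [-9.45137114  1.26554246  5.87219848]
```

```bash
python3 -m creep '[{"x":0,"y":2,"z":0,"rx":0,"ry":0,"rz":0,"hand":12},{"x":0,"y":1.5,"z":0,"rx":0,"ry":0,"rz":0,"hand":12},{"x":0,"y":0,"z":0,"rx":0,"ry":0,"rz":0,"hand":12}]' | tail -3
python3 - <<'E'
from h import *
p,R,s=cur(); print(jig(p), J.T@s["contact_force"])
im=grab_frame("wrist")[:,:,::-1]
cv2.imwrite("pics/w4.png",im)
E
```

```text
contact_force: [-16.0, -0.0, 7.6]
opening: 0.171
grasp_force: 29.8
[ -48.85409125 -114.27138426   78.78398778] [-15.95200572   0.80185996   7.5788108 ]
```

View pics/w4.png

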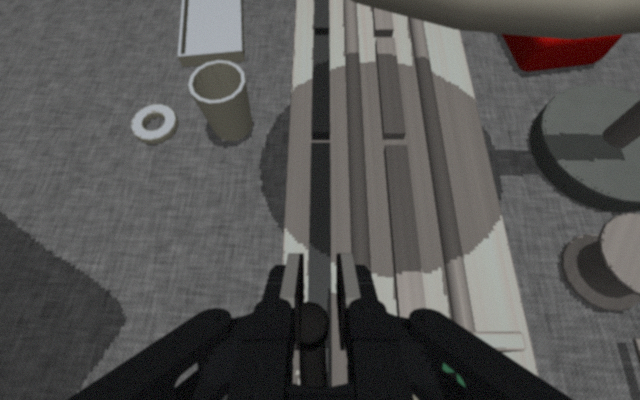

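The lever bar now points along the rail with the knob at (313,325). The force rose from 9 to 16 N, so it has reached the stop. I'll release with a small opening and back out along the tool axis.

```bash
python3 -m creep '[{"x":0,"y":-1.5,"z":0,"rx":0,"ry":0,"rz":0,"hand":24},{"x":0,"y":0,"z":0,"rx":0,"ry":0,"rz":0,"hand":24},{"x":0,"y":0,"z":0,"rx":0,"ry":0,"rz":0,"hand":24},{"x":0,"y":0,"z":-15,"rx":0,"ry":0,"rz":0,"hand":24},{"x":0,"y":0,"z":-30,"rx":0,"ry":0,"rz":0,"hand":24},{"x":0,"y":0,"z":-40,"rx":0,"ry":0,"rz":0,"hand":24},{"x":0,"y":0,"z":-40,"rx":0,"ry":0,"rz":0,"hand":24},{"x":0,"y":0,"z":-40,"rx":0,"ry":0,"rz":0,"hand":24},{"x":0,"y":0,"z":-20,"rx":0,"ry":0,"rz":0,"hand":0},{"x":0,"y":0,"z":0,"rx":0,"ry":0,"rz":0,"hand":0}]' | tail -5
python3 - <<'E'
from h import *
im=grab_frame("wrist")[:,:,::-1]
cv2.imwrite("pics/w5.png",im);np.save("w5.npy",get_calibration("wrist"),allow_pickle=True)
plan(world([1.5,-245,51]),lean(.77))
c=get_calibration("wrist")
for X in ([-54,-130,97],[1,-230,66],[-53,-180,60]): print(proj("wrist",world(X),c).round())
E
```

```text
eef_pos: [539.6, -142.1, 214.5]
tcp_rot: [3.142, -0.751, 1.62]
contact_force: [-0.4, 0.5, -0.4]
opening: -0.001
grasp_force: 0.0
t 9.9 jig TCP [ -44.6 -242.8  213.7] F [-1.2  0.  -1.2]
shift tool [-112.6   46.3  117.3]
rotvec [ 0.     0.018 -0.002]
[308. 176.]
[373. 298.]
[310. 243.]
```

View pics/w5.png

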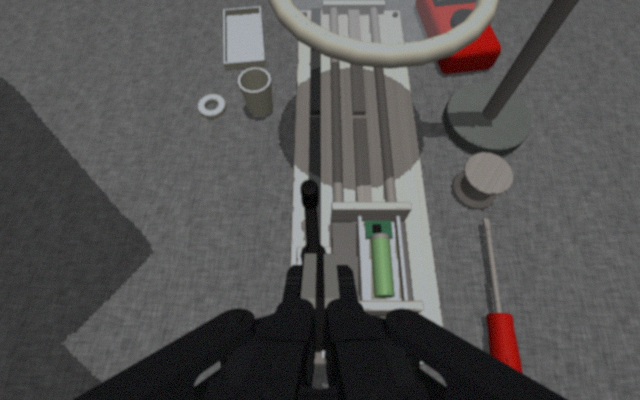

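Knob top is at about (310,187), the hub near (312,248), and the trailing wall top near (375,303). Checking these against the jig, in particular the loose angle.

Run:
```python
from h import *
c=np.load("w5.npy",allow_pickle=True).item()
for n,u,v,z in (("knob",310,187,98),("hub",313,250,69),("leadL",332,204,66),("leadR",411,205,66),("trailR",422,304,66)): print(n,jig(ray("wrist",u,v,z,c)).round(1))
im=cv2.imread("pics/w5.png"); 
cv2.imwrite("pics/w5c.png",cv2.resize(im[170:320,280:440],None,fx=4,fy=4,interpolation=cv2.INTER_CUBIC))
```

```text
knob [ -52.1 -141.4   98. ]
hub [ -49.7 -189.1   69. ]
leadL [ -32.1 -143.1   66. ]
leadR [  42.5 -144.2   66. ]
trailR [  41.8 -235.1   66. ]
```

View pics/w5c.png

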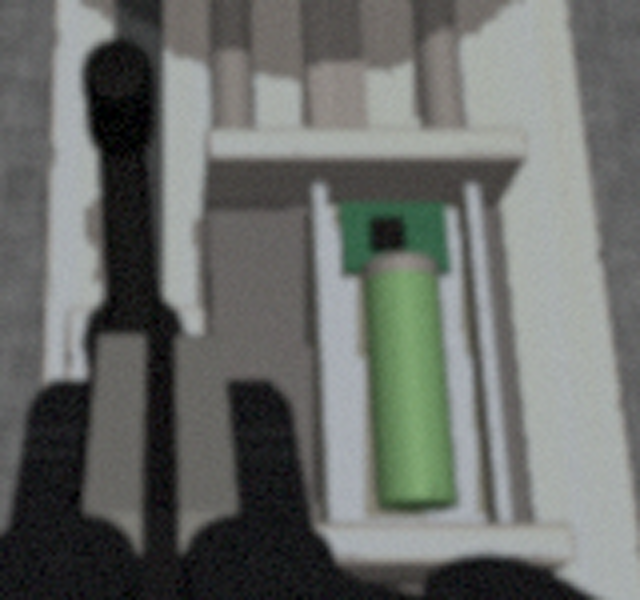

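The carrier reads about 10 mm further back than expected in this view. I'll check against the fixed top camera by comparing the green board centroid before and now, and use the cap ring and bed end as wrist references.

Run:
```python
from h import *
a=cv2.imread("pics/top0.png"); b=grab_frame("top")[:,:,::-1].copy(); cv2.imwrite("pics/top5.png",b)
for im in (a,b):
    h=cv2.cvtColor(im,cv2.COLOR_BGR2HSV); m=(h[...,0]>35)&(h[...,0]<90)&(h[...,1]>60); m[:185]=0;m[215:]=0;m[:,:295]=0;m[:,345:]=0
    ys,xs=np.nonzero(m); print(len(xs),xs.mean(),ys.mean(),xs.min(),xs.max(),jig(ray("top",xs.min(),ys.mean(),40)))
    print(im[196:203,296:312].mean(2).mean(0).round())
w=cv2.imread("pics/w5.png");c=np.load("w5.npy",allow_pickle=True).item()
c2=np.load("w1.npy",allow_pickle=True).item()
print("ring w1",jig(ray("wrist",280,100,4,c2)),"ring w5",jig(ray("wrist",211,105,4,c)))
print("ring top",jig(ray("top",250.5,269,4)),"pot top w5",jig(ray("wrist",255,80,50,c)),jig(ray("wrist",325,75,50,c2)))
print(sense()["clock"],np.abs(sense()["qvel"]).max())
cc=get_calibration("wrist");print(np.abs(cc["t"]-c["t"]).max())
```

```text
107 318.4299065420561 198.2429906542056 307 330 [  13.3478124  -144.36792102   40.        ]
[217. 218. 218. 217. 215. 194. 218. 220. 160. 145. 133. 118. 103.  98.
 103. 120.]
109 321.43119266055044 198.22935779816513 310 333 [  13.11829664 -153.08117997   40.        ]
[216. 217. 217. 217. 217. 217. 216. 215. 216. 222. 223. 205. 135. 143.
 127. 106.]
ring w1 [-182.87980834   27.15123422    4.        ] ring w5 [-185.64285025   27.30518204    4.        ]
ring top [-185.61723858   27.41939119    4.        ] pot top w5 [-120.41044056   25.96647774   50.        ] [-120.97123834   26.16189808   50.        ]
9.95 0.009494444297726966
0.5359095984276792
```

The top view confirms the freed carrier slid back about 8.5 mm when I withdrew, which is harmless, and the lever is still fully loose. The trailing face is now near y = -238. Next I go behind it.

Run:
```python
from h import *
plan(world([2,-264,100]),lean(.77))
p,R,s=cur(); print("then down",R.T@J@np.array([0,0,-56.]), "push/10mm",R.T@J@np.array([0,10.,0]))
R=lean(.77); print("then down",R.T@J@np.array([0,0,-56.]), "push/10mm",R.T@J@np.array([0,10.,0]))
```

```text
t 9.95 jig TCP [ -44.8 -242.3  213.2] F [-0.1  0.4 -0.1]
shift tool [-93.2  47.1  67.7]
rotvec [-0.001  0.017 -0.003]
then down [-38.29103558   0.13362642  40.86292621] push/10mm [ 7.29694315 -0.01352323  6.83772169]
then down [-38.98357336   0.          40.2029975 ] push/10mm [ 7.17910670e+00 -6.43741774e-18  6.96135239e+00]
```

```bash
python3 -m creep '[{"x":-31,"y":15.7,"z":22.5,"rx":0,"ry":0.008,"rz":0,"hand":0},{"x":-31,"y":15.7,"z":22.5,"rx":0,"ry":0.009,"rz":0,"hand":0},{"x":-31,"y":15.7,"z":22.5,"rx":0,"ry":0,"rz":0,"hand":0},{"x":-15,"y":0,"z":15.5,"rx":0,"ry":0,"rz":0,"hand":0},{"x":-15,"y":0,"z":15.5,"rx":0,"ry":0,"rz":0,"hand":0},{"x":-9,"y":0,"z":9.3,"rx":0,"ry":0,"rz":0,"hand":0},{"x":0,"y":0,"z":0,"rx":0,"ry":0,"rz":0,"hand":0},{"x":0,"y":0,"z":0,"rx":0,"ry":0,"rz":0,"hand":0}]' | tail -5
python3 - <<'E'
from h import *
plan(world([2,-246,44]),lean(.77)); print(sense()["qpos"].round(2))
E
```

```text
eef_pos: [587.8, -160.2, 46.1]
tcp_rot: [3.141, -0.768, 1.621]
contact_force: [-0.1, -0.9, -0.1]
opening: -0.0
grasp_force: 0.0
t 10.95 jig TCP [   3.1 -264.4   46.1] F [-0.1 -0.9 -0.1]
shift tool [11.8 -1.1 14.3]
rotvec [ 0.002  0.002 -0.001]
[-0.59  0.81  1.55  0.61  1.35 -0.95]
```

```bash
python3 -m creep '[{"x":3.6,"y":0,"z":3.5,"rx":0,"ry":0,"rz":0,"hand":0},{"x":3.6,"y":0,"z":3.5,"rx":0,"ry":0,"rz":0,"hand":0},{"x":3.6,"y":0,"z":3.5,"rx":0,"ry":0,"rz":0,"hand":0},{"x":3.6,"y":0,"z":3.5,"rx":0,"ry":0,"rz":0,"hand":0},{"x":3.6,"y":0,"z":3.5,"rx":0,"ry":0,"rz":0,"hand":0},{"x":3.6,"y":0,"z":3.5,"rx":0,"ry":0,"rz":0,"hand":0},{"x":3.6,"y":0,"z":3.5,"rx":0,"ry":0,"rz":0,"hand":0},{"x":3.6,"y":0,"z":3.5,"rx":0,"ry":0,"rz":0,"hand":0},{"x":3.6,"y":0,"z":3.5,"rx":0,"ry":0,"rz":0,"hand":0},{"x":3.6,"y":0,"z":3.5,"rx":0,"ry":0,"rz":0,"hand":0},{"x":0,"y":0,"z":0,"rx":0,"ry":0,"rz":0,"hand":0}]' | tail -5
cat > grn.py <<'E'
from h import *
p,R,s=cur();print(round(s["clock"],2),jig(p).round(1),"Fjig",(J.T@s["contact_force"]).round(1))
a=cv2.imread("pics/top0.png"); b=grab_frame("top")[:,:,::-1]
for im in (a,b):
    h=cv2.cvtColor(im,cv2.COLOR_BGR2HSV); m=(h[...,0]>35)&(h[...,0]<90)&(h[...,1]>60); m[:170]=0;m[225:]=0;m[:,:190]=0;m[:,345:]=0
    ys,xs=np.nonzero(m); print(len(xs),xs.min(),xs.max(),jig(ray("top",xs.mean(),ys.mean(),45)).round(1) if len(xs) else '')
E
python3 grn.py
```

```text
eef_pos: [584.8, -109.1, 44.9]
tcp_rot: [-3.14, -0.77, 1.62]
contact_force: [-0.2, -0.2, 0.6]
opening: 0.0
grasp_force: 0.0
12.32 [   2.7 -213.2   44.9] Fjig [-0.2 -0.2  0.6]
107 307 330 [  11.7 -177.6   45. ]
107 298 322 [  12.  -152.2   45. ]
```

The carrier follows: the camera gives 25 mm of travel, and the tip sits 8.6 mm behind the face as expected. I'll continue 125 mm, then finish slowly.

```bash
python3 -m creep '[{"x":5.4,"y":0,"z":5.2,"rx":0,"ry":0,"rz":0,"hand":0},{"x":7.2,"y":0,"z":7,"rx":0,"ry":0,"rz":0,"hand":0},{"x":7.2,"y":0,"z":7,"rx":0,"ry":0,"rz":0,"hand":0},{"x":7.2,"y":0,"z":7,"rx":0,"ry":0,"rz":0,"hand":0},{"x":7.2,"y":0,"z":7,"rx":0,"ry":0,"rz":0,"hand":0},{"x":7.2,"y":0,"z":7,"rx":0,"ry":0,"rz":0,"hand":0},{"x":7.2,"y":0,"z":7,"rx":0,"ry":0,"rz":0,"hand":0},{"x":7.2,"y":0,"z":7,"rx":0,"ry":0,"rz":0,"hand":0},{"x":7.2,"y":0,"z":7,"rx":0,"ry":0,"rz":0,"hand":0},{"x":7.2,"y":0,"z":7,"rx":0,"ry":0,"rz":0,"hand":0},{"x":7.2,"y":0,"z":7,"rx":0,"ry":0,"rz":0,"hand":0},{"x":7.2,"y":0,"z":7,"rx":0,"ry":0,"rz":0,"hand":0},{"x":3.6,"y":0,"z":3.5,"rx":0,"ry":0,"rz":0,"hand":0},{"x":1.8,"y":0,"z":1.7,"rx":0,"ry":0,"rz":0,"hand":0},{"x":0,"y":0,"z":0,"rx":0,"ry":0,"rz":0,"hand":0}]' | tail -5
python3 grn.py
```

```text
eef_pos: [578.2, 16.0, 44.8]
tcp_rot: [-3.14, -0.77, 1.62]
contact_force: [0.1, 0.2, -0.5]
opening: -0.002
grasp_force: 0.0
14.25 [  2.7 -88.   44.8] Fjig [ 0.2  0.2 -0.5]
107 307 330 [  11.7 -177.6   45. ]Traceback (most recent call last):
  File "grn.py", line 6, in <module>
    ys,xs=np.nonzero(m); print(len(xs),xs.min(),xs.max(),jig(ray("top",xs.mean(),ys.mean(),45)).round(1) if len(xs) else '')
                                       ~~~~~~^^
    return umr_minimum(a, axis, None, out, keepdims, initial, where)
ValueError: zero-size array to reduction operation minimum which has no identity
```

```bash
python3 -m creep '[{"x":2.9,"y":0,"z":2.8,"rx":0,"ry":0,"rz":0,"hand":0},{"x":2.9,"y":0,"z":2.8,"rx":0,"ry":0,"rz":0,"hand":0},{"x":2.9,"y":0,"z":2.8,"rx":0,"ry":0,"rz":0,"hand":0},{"x":2.9,"y":0,"z":2.8,"rx":0,"ry":0,"rz":0,"hand":0},{"x":2.2,"y":0,"z":2.1,"rx":0,"ry":0,"rz":0,"hand":0},{"x":1.4,"y":0,"z":1.4,"rx":0,"ry":0,"rz":0,"hand":0},{"x":0,"y":0,"z":0,"rx":0,"ry":0,"rz":0,"hand":0}]' | tail -3
sed -i 's/\[...,1\]>60/[...,1]>(60 if im is a else 22)/' grn.py; python3 grn.py
python3 -c "
from h import *
cv2.imwrite('pics/top7.png',cv2.resize(grab_frame('top')[165:255,180:365,::-1],None,fx=4.3,fy=4.3,interpolation=cv2.INTER_CUBIC))"
```

```text
contact_force: [0.5, 0.3, -0.2]
opening: -0.001
grasp_force: 0.0
15.18 [  3.2 -67.   44.8] Fjig [ 0.5  0.3 -0.2]
107 307 330 [  11.7 -177.6   45. ]
122 247 272 [11.4 -6.5 45. ]
```

View pics/top7.png

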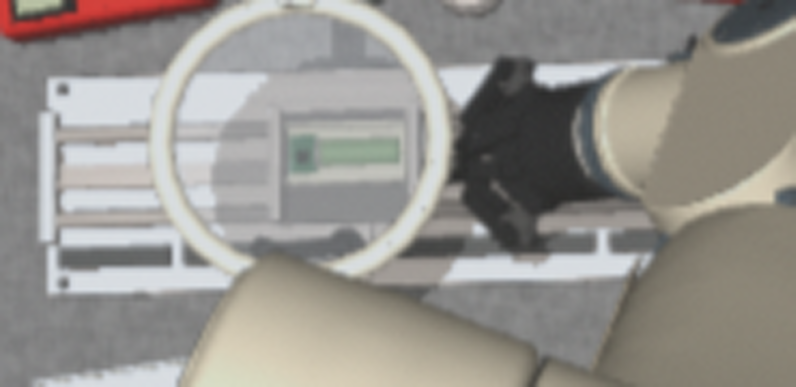

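Seen through the lens, the carrier has travelled 171 mm and the gripper clears the rim. About 9 mm remains, so I go in small steps.

```bash
python3 -m creep '[{"x":0.72,"y":0,"z":0.7,"rx":0,"ry":0,"rz":0,"hand":0},{"x":0.72,"y":0,"z":0.7,"rx":0,"ry":0,"rz":0,"hand":0},{"x":0.72,"y":0,"z":0.7,"rx":0,"ry":0,"rz":0,"hand":0},{"x":0.72,"y":0,"z":0.7,"rx":0,"ry":0,"rz":0,"hand":0},{"x":0.72,"y":0,"z":0.7,"rx":0,"ry":0,"rz":0,"hand":0},{"x":0,"y":0,"z":0,"rx":0,"ry":0,"rz":0,"hand":0}]' | tail -3;python3 grn.py
python3 -m creep '[{"x":0.72,"y":0,"z":0.7,"rx":0,"ry":0,"rz":0,"hand":0},{"x":0,"y":0,"z":0,"rx":0,"ry":0,"rz":0,"hand":0}]' | tail -3;python3 grn.py
```

```text
contact_force: [0.3, -1.0, -0.3]
opening: -0.001
grasp_force: 0.1
16.02 [  2.9 -62.1  44.7] Fjig [ 0.3 -1.  -0.3]
107 307 330 [  11.7 -177.6   45. ]
123 246 270 [11.7 -1.8 45. ]
contact_force: [0.7, 0.2, 0.4]
opening: -0.003
grasp_force: 0.0
16.32 [  2.9 -61.1  44.7] Fjig [0.7 0.1 0.4]
107 307 330 [  11.7 -177.6   45. ]
125 244 268 [11.8  4.  45. ]
```

With only 1 mm of push the carrier jumped about 5.8 mm to 181 mm and the force dropped to zero: it has clicked in. I'll retreat straight back, then check that it stays.

```bash
python3 -m creep '[{"x":-3.6,"y":0,"z":-3.5,"rx":0,"ry":0,"rz":0,"hand":0},{"x":-14.4,"y":0,"z":-14,"rx":0,"ry":0,"rz":0,"hand":0},{"x":-21.6,"y":0,"z":-21,"rx":0,"ry":0,"rz":0,"hand":0},{"x":-28.8,"y":0,"z":-28,"rx":0,"ry":0,"rz":0,"hand":0},{"x":-28.8,"y":0,"z":-28,"rx":0,"ry":0,"rz":0,"hand":0},{"x":0,"y":0,"z":-40,"rx":0,"ry":0,"rz":0,"hand":0},{"x":0,"y":0,"z":-40,"rx":0,"ry":0,"rz":0,"hand":0},{"x":0,"y":0,"z":0,"rx":0,"ry":0,"rz":0,"hand":0},{"x":0,"y":0,"z":0,"rx":0,"ry":0,"rz":0,"hand":0}]' | tail -3;python3 grn.py
python3 -c "
from h import *
c=get_calibration('wrist');cv2.imwrite('pics/w9.png',grab_frame('wrist')[:,:,::-1])
for X in ([0,-50,66],[0,50,66],[-55,50,98]):print(proj('wrist',world(X),c).round())"
```

```text
contact_force: [-0.9, 0.6, -0.1]
opening: 0.005
grasp_force: 0.0
17.5 [   2.2 -252.8  101.9] Fjig [-0.9  0.7 -0.1]
107 307 330 [  11.7 -177.6   45. ]
123 244 268 [11.9  4.6 45. ]
[316.  30.]
[316. -46.]
[250. -86.]
```

View pics/w9.png

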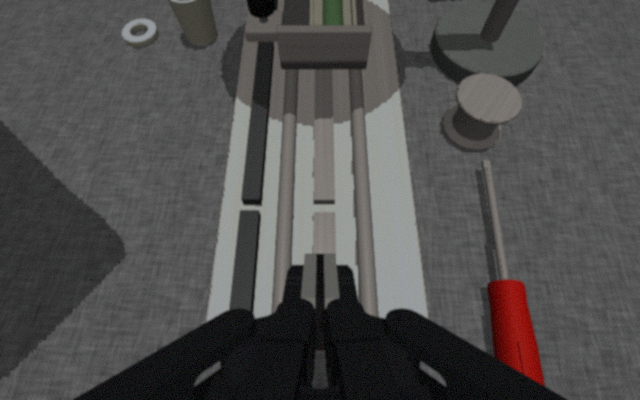

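The carrier rests under the lens (trailing wall around (325,35)), the tool is clear of it and nothing else has moved. The lever wasn't touched after it reached its stop.

```bash
python3 -c "
from rig import *
print(sign_off())"
```

```text
the job is handed in; nothing more can be done
None
```

I turned the lock lever clockwise to its stop and left it loose. I then pushed the carrier until it clicked in under the lens; the top camera puts it at 180 mm give or take 2 mm, and the job is handed in at about 18 s. On release after unlocking, the carrier was dragged back about 8.5 mm before the push; I saw no contact with the magnifier or the other items.

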